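# Dry-stack a guitar neck's heel in its glue-up jig

### The arm

A 6-joint arm with a two-finger parallel gripper is mounted at the origin on a cart in front of the work surface, level with it; the furniture and walls round the work are solid. World frame = base frame: x ahead of the robot, y to its left, z up, the work surface at z = 0. Lengths are in mm, angles in rad, forces in N, time in s.
With the tool pointing down it reaches from about 325 to 775 mm from the base axis. Payload 9.3 kg.
Tool frame: the origin (TCP) lies where the fingers leave the gripper's body, on its centre line; the fingertips stand robot.tips_ahead ahead of it and the grasp point (between the pads) lies 54 mm ahead of it (robot.tips_ahead is the distance from the TCP to the fingertips, in mm); z points along the fingers, y is the line along which they close (so a half turn about z gives the same grasp; the last joint's range is limited). The gripper opens to 85 mm and grips with 20 to 120 N. Pads are 22 mm wide; open, the fingers measure 114 mm over their backs; the gripper's body (76 mm by 85 mm) begins 54 mm behind the grasp point. The pads swing forward as they close: fully open they stand 13 mm farther back than shut.
Start: joints at [-1.483, 0.259, 0.021, 1.334, 0, 1.418], TCP at [131.157, -534.13, 303.879] pointing down, gripper open.
Joint ranges: [-3.04, 3.04], [-0.91, 1.82], [-1.04, 1.36], [-1.92, 1.95], [-1.52, 1.45], [-3.14, 3.14]. Speed limits (rad/s): [2.22, 2.22, 2.79, 3.14, 3.14, 3.14].

### API

Orientations are given as a 3x3 rotation matrix whose columns are the frame's x, y, z axes.
In Python, from cell import robot gives the robot as it stands. The module is installed in compiled form; this text tells all that it offers.
- The arm moves only by the tool send_rows, never from a script. Its argument "rows" is a list of rows, each a list of 6 numbers: the shift along the tool's x, y, z in cm, then the turn, a rotation vector about the tool's x, y, z in degrees. A call has 1 to 12 rows; each row is the pose to reach, as a shift and turn from the pose commanded when the call began, along the tool's axes at that moment; what a row does not reach only later rows make up. A row lasts 1/8 s, in which the tool goes at most 62.5 mm and 10.7 degrees, less where a joint would pass 70% of its speed; a pose out of reach is approached as far as the arm can. A call with a gripper value outside its range is refused whole. "gripper" is the finger opening in cm, from 0 to 8.54, set as the call begins (left out, the last holds). The fingers move at their own pace and stop on an object; "squeeze" is the grip in N (left out, the last holds). Time passes only in rows, so rows that repeat a pose let the fingers close. It gives the time, the measured TCP pose, the force, the opening and the grip force at its end, in the units of the state.
- robot.observe(): the state, without advancing time (a new reading comes with each control period).
- robot.camera(name): name is "scene" or "top" or "wrist"; returns a dict with "pixels" (480x640x3 uint8, blue, green, red), "z_map" (480x640 float32, mm along the optical axis (not along the pixel's ray), 0 where there is no reading), "fovy" (degrees; the focal length in pixels is half the picture's height over the tangent of half this angle, whatever the lens; pixels are square), "cx", "cy" (the principal point, pixels), "R" (3x3) and "t" (3): a world point X has camera coordinates R X + t; the wrist camera has in their place "T_tool_cam" (4x4, takes a point from camera to tool coordinates, whose origin is the TCP and whose axes are the flange's). Camera axes: x right, y down, z forward; pixel columns grow to the right and rows downward; lengths in mm; the calibration is good to about 2 mm. The wrist camera is an equidistant fisheye: a pixel r from the principal point sees the ray r / f radians off the axis. A picture is of the moment at which its call begins: read the wrist's pose just before it.
- robot.sign_off(): hands the job in; it is judged then, once.
Trained networks look in the newest picture that a camera, given by its name, has taken for a name from the list of things; names that differ only in an ending like _2 or _b are one class to them, and where a whole thing is asked for, a point or a joint stands for the part that bears it (a point fixed in the world has none). Each returns a list of dicts, best first, with "score" (0 to 1); they miss things now and then, are a little off and sometimes report something else, mostly with a low value. They report only what shows in the picture. A call takes as long as a camera call.
- robot.recognise(name, camera): "at" ([row, column] in pixels, amid what is visible of it).
- robot.regions_of(name, camera): "mask" (480x640 bool, what is visible of it) and "at" ([row, column] in pixels, amid what is visible of it).
- robot.place_of(name, camera): "at" ([row, column] in pixels: a listed point, or the origin of a listed thing).
The state is a dict: "time": time; "q": joint angles; "joint_velocities": joint speeds; "joint_efforts": joint torques, N m; "tool_pos": TCP position; "orientation": TCP orientation; "ft_force": force on the tool from outside, world axes, zero at the start; "wrist_torque": the same for the moment, N m; "opening": finger opening in mm; "grasp_force": force on a finger pad.
Only numpy, scipy, OpenCV 4.12 (cv2) and the standard library are available. Lean on these libraries where they do the work, as an engineer would, in place of code of your own. Each camera call takes 0.05 s, during which the arm holds its last target. There are 200 camera calls.

### The job

Build up the stacked heel dry on the upside-down neck blank in the jig: longest heel block first, then the middle one, then the shortest, each flat on the one below, square butt end close up to the jig's stop between its cheeks and sawn slope facing away from the stop. Then lay the dark heel cap squarely on top with one short end close up to the stop, and the pale maple caul that lies near the jig centred lengthwise on the cap, ready for the clamp. Let go of everything, and do not knock over the glue bottle or the open shellac pot.

Things in the scene. Friction and masses are not known exactly. Their poses are not given: they have to be found in the camera images.
- jig: Glue-up jig, fixed: plywood base 104 mm wide (y), 15 mm thick, from x = -235 to +60 mm. On it lies a reddish-brown neck blank upside down, 64 mm wide, top face 37 mm over the bench, running along -x towards the robot. A dark bar with brass wing nuts holds it 180 to 210 mm from the stop. Origin on the bench below the face of the pale stop.
- seat (a point): On the neck's top face, mid-width, at the foot of the pale stop's upright face. x points from the neck into the stop, y across the neck, z up. The stop stands 70 mm above this point, its top edge bevelled back 7 mm. Two pale cheeks as high as the stop, 68 mm apart inside, reach 12 mm out from its face along -x; their tops flare out 8 mm.
- long_block_butt (a point): Longest heel block, reddish-brown wood, 56 mm wide (y), 22 mm thick, 130 mm long on its underside and 108 mm on top, 0.085 kg. The point is the middle of the lower edge of its square-cut butt end; the block extends 130 mm from it along its own -x and ends there in a sawn slope. z up. Starts flat on the bench. Grip it across its width near 55 mm from the butt.
- mid_block_butt (a point): Middle heel block, like the long one but 108 mm long on its underside and 88 mm on top, 0.07 kg; point and axes likewise (butt end; the block extends along its own -x). Grip near 45 mm from the butt.
- short_block_butt (a point): Shortest heel block, like the others but 88 mm long on its underside and 72 mm on top, 0.056 kg; point and axes likewise. Grip near 38 mm from the butt.
- heel_cap: Heel cap: dark brown thin plate, 72 mm (x) x 56 mm (y) x 10 mm, 0.04 kg, no slope, either way round will do. Origin in the middle of its underside, z up. Starts flat on the bench; grip it across y.
- caul_mid (a point): Clamping caul: plain pale maple block lying near the jig, 85 mm (x) x 48 mm (y) x 36 mm, 0.11 kg. The point is the middle of its underside, z up. Starts flat on the bench; grip it across y.
- glue_bottle: White glue bottle with a red nozzle, 50 mm across, 138 mm tall, loose, standing towards the back of the bench. Origin in the middle of its underside. A bystander.
- shellac_pot: Open cream-coloured glazed pot, 58 mm across, 72 mm tall, loose, standing towards the back of the bench. Origin in the middle of its underside. A bystander.

How it is judged:
By the outcome, as a careful person would: the job done as asked, in the order asked, and still so for the second after the job is handed in, with the robot touching nothing.
It also fails if it takes over 115 s, if anything falls off the work surface, if the arm or the gripper's body presses on something with over 40 N, if the wrist force passes 120 N, or if a joint passes its speed limit or range.

## Working session

There is one attempt and no reset: what is moved stays moved. The work goes in short steps, Python scripts to look and compute and a tool call to move; the robot and the scene stay as the last step left them, time stands still between calls to the robot, and variables do not carry over. Pictures are saved under pics/ and viewed, at most 14 in all, crops included, and the job is handed in when it is done.

Besides the shell and the picture viewer there is one more tool, called after "Request:" as name(argument=value, ...) on one line, values as JSON. send_rows: Moves the arm, as the interface text tells. Its arguments: {"type":"object","properties":{"rows":{"type":"array"},"gripper":{"type":"number"},"squeeze":{"type":"number"}},"required":["rows"]}

```bash
mkdir -p pics; cat > h.py <<'E'
import numpy as np, cv2
from cell import robot
def fl(c): return 240/np.tan(np.radians(c["fovy"])/2)
def world(c,r,q,z=None):
    """pixel (row, col) -> world; with z known intersects plane, else uses z_map"""
    f=fl(c); R=np.array(c["R"]);t=np.array(c["t"])
    d=np.array([(q-c["cx"])/f,(r-c["cy"])/f,1.0]); o=-R.T@t; v=R.T@d
    s=c["z_map"][int(round(r)),int(round(q))] if z is None else (z-o[2])/v[2]
    return o+s*v
def cloud(c):
    f=fl(c); R=np.array(c["R"]);t=np.array(c["t"])
    v,u=np.mgrid[:480,:640]; Z=c["z_map"]
    P=np.stack([(u-c["cx"])/f*Z,(v-c["cy"])/f*Z,Z],-1)
    return (P-t)@R
NAMES=["jig","seat","long_block_butt","mid_block_butt","short_block_butt","heel_cap","caul_mid","glue_bottle","shellac_pot"]
E
python3 - <<'E'
from h import *
s=robot.observe();print(s["time"],s["tool_pos"],s["orientation"],s["opening"],robot.tips_ahead)
for cam in("top","scene"):
    c=robot.camera(cam);cv2.imwrite(f"pics/{cam}0.png",c["pixels"]);P=cloud(c)
    for n in NAMES:
        m=robot.regions_of(n,cam)
        p=robot.place_of(n,cam)
        print(cam,n,[(x["score"],np.round(x["at"]),int(x["mask"].sum()),np.round(np.median(P[x["mask"]],0))) for x in m[:2]],[(x["score"],np.round(x["at"],1),np.round(world(c,*x["at"]))) for x in p[:2]])
E
```

```text
0.0 [ 131.12820059 -533.95953352  303.26355334] [[ 9.71162433e-01  2.38418784e-01 -1.08310302e-04]
 [ 2.38418711e-01 -9.71161527e-01  1.34416245e-03]
 [ 2.15286777e-04 -1.33122328e-03 -9.99999091e-01]] 84.89162071416678 72.6
top jig [(0.88, array([236., 430.]), 8007, array([ 590., -204.,   35.]))] [(0.81, array([189.4, 425.3]), array([ 682., -197.,   37.]))]
top seat [(0.98, array([235., 429.]), 8028, array([ 590., -204.,   35.]))] [(0.61, array([185. , 427.1]), array([ 689., -197.,   53.]))]
top long_block_butt [(0.67, array([243., 269.]), 1751, array([575., 120.,  21.]))] [(0.7, array([215. , 274.4]), array([632., 109.,  23.]))]
top mid_block_butt [(0.57, array([318., 321.]), 1359, array([424.,  14.,  21.])), (0.16, array([238., 210.]), 1135, array([585., 242.,  36.]))] [(0.91, array([292.2, 319.7]), array([475.,  17.,   4.])), (0.23, array([155.5, 263.9]), array([742., 125.,  86.]))]
top short_block_butt [(0.65, array([316., 263.]), 1260, array([424., 129.,  21.]))] [(0.98, array([297.3, 273.3]), array([465., 112.,   1.]))]
top heel_cap [(0.7, array([242., 210.]), 1086, array([585
[... 1110 characters left out ...]
] [(0.56, array([288.2, 364.6]), array([452.,  27.,  20.]))]
scene short_block_butt [(0.87, array([317., 335.]), 1091, array([411., 136.,  21.]))] [(0.98, array([308.9, 333.4]), array([434., 125.,  21.]))]
scene heel_cap [(0.69, array([266., 338.]), 474, array([566.,   2.,  10.]))] [(0.64, array([265. , 336.1]), array([568.,  12.,  12.]))]
scene caul_mid [(0.63, array([294., 242.]), 1163, array([573., 254.,  33.]))] [(0.56, array([301.9, 245. ]), array([551., 259.,  28.]))]
scene glue_bottle [(0.69, array([231., 248.]), 896, array([747., 138.,  63.]))] [(0.57, array([248.9, 252.3]), array([738., 133.,  16.]))]
scene shellac_pot [(0.63, array([218., 292.]), 716, array([772., -10.,  44.]))] []
```

View pics/top0.png

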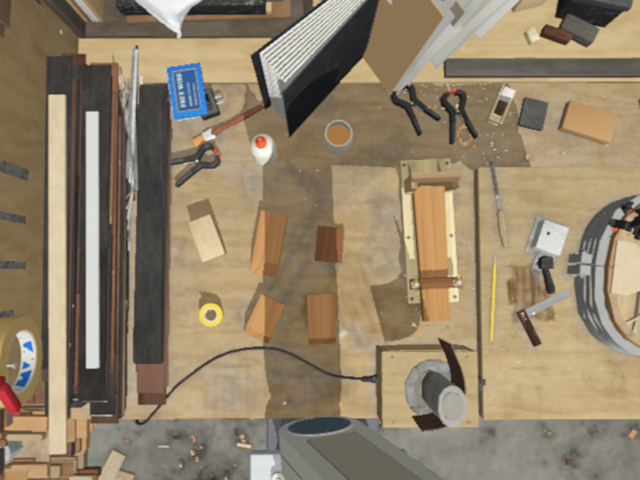

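View pics/scene0.png

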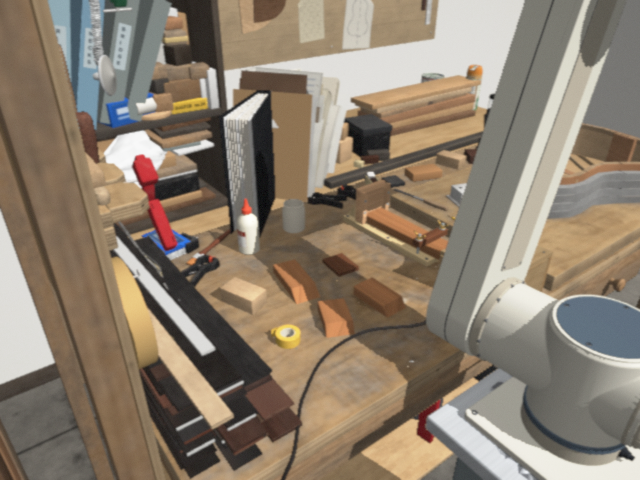

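```bash
python3 - <<'E'
from h import *
c=robot.camera("top");P=cloud(c);np.savez("top.npz",P=P,px=c["pixels"])
cr=c["pixels"][190:350,180:350];cr2=c["pixels"][150:330,390:475]
a=cv2.resize(cr,None,fx=3.3,fy=3.3,interpolation=cv2.INTER_CUBIC);b=cv2.resize(cr2,None,fx=2.7,fy=2.93,interpolation=cv2.INTER_CUBIC)
H=max(a.shape[0],b.shape[0]);pad=lambda m:cv2.copyMakeBorder(m,0,H-m.shape[0],0,0,0)
cv2.imwrite("pics/crop0.png",np.hstack([pad(a),pad(b)]))
print(np.round(-np.array(c["R"]).T@c["t"]),fl(c))
bench=P[...,2][(P[...,0]>380)&(P[...,0]<700)&(P[...,1]>-60)&(P[...,1]<280)];print("bench z",np.percentile(bench,[10,30,50]))
for n,(x,y),h in[("long",(575,120),22),("mid",(424,14),22),("short",(424,129),22),("cap",(570,0),10),("caul",(585,242),36)]:
    d=np.hypot(P[...,0]-x,P[...,1]-y)<95
    for lab,m in(("all",d&(P[...,2]>4)),("top",d&(P[...,2]>h-2.5))):
        k,L,st,ce=cv2.connectedComponentsWithStats(m.astype(np.uint8));i=1+np.argmax(st[1:,4]);q=P[L==i]
        r=cv2.minAreaRect(q[:,:2].astype(np.float32));print(n,lab,len(q),np.round(r[0],1),np.round(r[1],1),round(r[2],1),"cen",np.round(q[:,:2].mean(0),1),"zmed",np.median(q[:,2]).round(1))
E
```

```text
[ 512.   35. 1232.] 596.3637584525196
bench z [-2.78895404 -0.65799101  1.09933795]
long all 1720 [574.6 121.5] [ 61.5 136.6] 78.4 cen [576.9 120. ] zmed 21.3
long top 1208 [585.1 118.7] [ 56.  108.4] 79.7 cen [586.5 118.5] zmed 22.3
mid all 1355 [442.   13.5] [140.4  58. ] 1.4 cen [424.1  13.8] zmed 21.3
mid top 1017 [446.9  14.5] [131.1  55.8] 2.0 cen [427.7  13.8] zmed 22.1
short all 1163 [422.8 132.4] [61.8 90.8] 65.0 cen [424.8 128.3] zmed 21.3
short top 861 [428.3 126.5] [55.7 74.8] 65.0 cen [429.2 126.2] zmed 22.2
cap all 955 [559.8  -2.6] [ 59.6 105.9] 81.6 cen [573.3  -3.5] zmed 9.7
cap top 793 [558.8  -1.6] [ 58.  103.8] 81.6 cen [573.7  -3. ] zmed 10.3
caul all 1109 [587.1 247.5] [93.1 57.2] 21.9 cen [585.5 242.9] zmed 35.7
caul top 865 [586.1 244.8] [85. 48.] 20.8 cen [585.6 244.5] zmed 36.4
```

View pics/crop0.png

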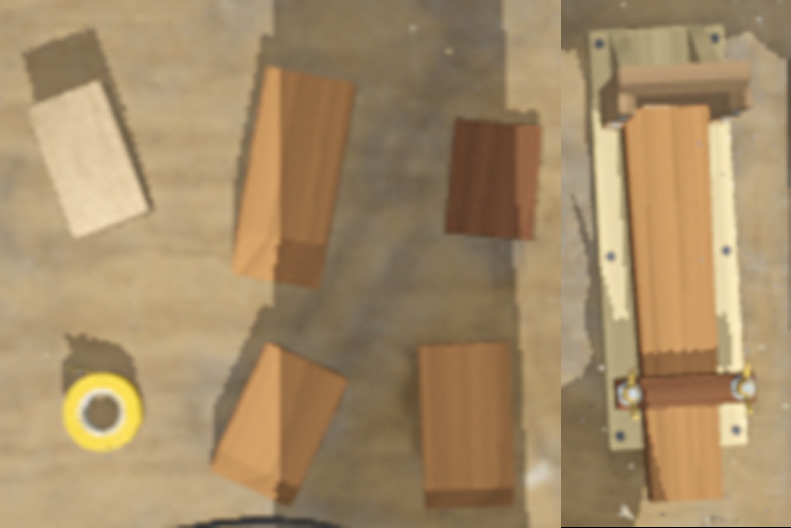

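```bash
python3 - <<'E'
from h import *
d=np.load("top.npz");P=d["P"]
X,Y,Z=P[...,0],P[...,1],P[...,2]
for n,(x,y),h,R in[("long",(585,118),22,75),("mid",(424,14),22,75),("short",(426,127),22,60),("cap",(570,0),10,55),("caul",(585,242),36,60)]:
  for lo in(h-2.5,):
    m=((np.hypot(X-x,Y-y)<R)&(abs(Z-h)<3)).astype(np.uint8)
    m=cv2.morphologyEx(m,cv2.MORPH_OPEN,np.ones((7,7)))
    k,L,st,ce=cv2.connectedComponentsWithStats(m);i=1+np.argmax(st[1:,4]);q=P[L==i]
    r=cv2.minAreaRect(q[:,:2].astype(np.float32));w,e=np.linalg.eigh(np.cov(q[:,:2].T));v=e[:,1]*np.sign(e[0,1])
    print(n,len(q),np.round(r[0],1),np.round(r[1],1),round(r[2],1),"cen",np.round(q[:,:2].mean(0),1),"pca",np.degrees(np.arctan2(v[1],v[0])).round(1),np.sqrt(12*w).round(1))
# neck edges
m=(X>520)&(X<670)&(abs(Z-37)<3)&(Y<-120)&(Y>-280)
m=cv2.morphologyEx(m.astype(np.uint8),cv2.MORPH_OPEN,np.ones((5,5)))>0
rows=[(X[r][m[r]].mean(),Y[r][m[r]].max(),Y[r][m[r]].min()) for r in range(480) if m[r].sum()>20]
rows=np.array(rows)
for j in(1,2):
    p=np.polyfit(rows[:,0],rows[:,j],1);res=rows[:,j]-np.polyval(p,rows[:,0]);k=abs(res)<4;p=np.polyfit(rows[k,0],rows[k,j],1);print("edge",np.degrees(np.arctan(p[0])).round(2),np.polyval(p,690).round(1),k.sum())
m=(abs(Z-107)<4)&(Y<-100)&(Y>-300)&(X>620)&(X<760);q=P[m];print("stop top",len(q),cv2.minAreaRect(q[:,:2].astype(np.float32)),q[:,:2].min(0),q[:,:2].max(0),np.median(q[:,2]))
m=(X>250)&(X<400)&(Y<0)&(Y>-500);print("obst near",Z[m].max(), P[m][Z[m].argmax()]); m=(X>400)&(X<680)&(Y<290)&(Y>-450);print(Z[m].max(),P[m][Z[m].argmax()])
# profile along neck mid
for r in range(168,200): print(r,[ (int(X[r,c]),int(Y[r,c]),int(Z[r,c])) for c in (420,432,444)],end=";")
E
```

```text
Traceback (most recent call last):
ValueError: attempt to get argmax of an empty sequence
```

```bash
cat > fit.py <<'E'
from h import *
d=np.load("top.npz");P=d["P"].astype(np.float32)
X,Y=P[...,0],P[...,1];Z=cv2.medianBlur(np.ascontiguousarray(P[...,2]),5)
for n,(x,y),h,R in[("long",(585,118),22,75),("mid",(424,14),22,75),("short",(426,127),22,60),("cap",(570,0),10,55),("caul",(585,242),36,60)]:
    m=((np.hypot(X-x,Y-y)<R)&(abs(Z-h)<(5 if h==10 else 4))).astype(np.uint8)
    m=cv2.morphologyEx(m,cv2.MORPH_OPEN,np.ones((5,5)))
    k,L,st,ce=cv2.connectedComponentsWithStats(m);i=1+np.argmax(st[1:,4]);q=P[L==i]
    r=cv2.minAreaRect(q[:,:2]);w,e=np.linalg.eigh(np.cov(q[:,:2].T));v=e[:,1]*np.sign(e[0,1])
    print(n,len(q),np.round(r[0],1),np.round(r[1],1),round(r[2],1),"cen",np.round(q[:,:2].mean(0),1),"pca",np.degrees(np.arctan2(v[1],v[0])).round(1),np.sqrt(12*w).round(1))
m=((X>520)&(X<670)&(abs(Z-37)<4)&(Y<-120)&(Y>-280)).astype(np.uint8)
rows=np.array([(X[r][m[r]>0].mean(),Y[r][m[r]>0].max(),Y[r][m[r]>0].min()) for r in range(480) if m[r].sum()>20])
for j in(1,2):
    p=np.polyfit(rows[:,0],rows[:,j],1);res=rows[:,j]-np.polyval(p,rows[:,0]);k=abs(res)<4;p=np.polyfit(rows[k,0],rows[k,j],1);print("edge",np.degrees(np.arctan(p[0])).round(2),np.polyval(p,690).round(1),k.sum())
m=(abs(Z-107)<4)&(Y<-100)&(Y>-300)&(X>620)&(X<760);q=P[m];print("stop top",len(q),cv2.minAreaRect(q[:,:2]),q[:,:2].min(0),q[:,:2].max(0))
m=(X>250)&(X<400)&(Y<0)&(Y>-500);print("obst near",Z[m].max(), P[m][Z[m].argmax()]); m=(X>400)&(X<680)&(Y<290)&(Y>-450);print(Z[m].max(),P[m][Z[m].argmax()])
for r in range(168,192): print(r,[ (int(X[r,c]),int(Y[r,c]),int(Z[r,c])) for c in (424,432,440)])
E
python3 fit.py
```

```text
Traceback (most recent call last):
  File "fit.py", line 8, in <module>
    r=cv2.minAreaRect(q[:,:2]);w,e=np.linalg.eigh(np.cov(q[:,:2].T));v=e[:,1]*np.sign(e[0,1])
cv2.error: OpenCV(4.12.0) /io/opencv/modules/imgproc/src/convhull.cpp:143: error: (-215:Assertion failed) total >= 0 && (depth == CV_32F || depth == CV_32S) in function 'convexHull'
```

```bash
sed -i 's/minAreaRect(q\[:,:2\])/minAreaRect(q[:,:2].astype(np.float32).copy())/g' fit.py; python3 fit.py
```

```text
long 1409 [586.6 118.3] [ 55.7 109.8] 79.7 cen [585.6 118.7] pca -10.1 [ 54.5 106.6]
mid 1226 [427.4  14.3] [89.2 56.3] 0.5 cen [427.5  13.9] pca 2.2 [55.4 89.1]
short 995 [428.3 126.6] [55.7 75. ] 65.0 cen [428.5 126.6] pca -25.4 [54.4 73.3]
cap 881 [574.1  -3.8] [55.9 72. ] 84.2 cen [575.3  -4. ] pca 0.1 [53.1 70.7]
caul 962 [586.1 244.8] [85.  47.8] 20.8 cen [585.7 244.5] pca 20.6 [46.3 83.1]
edge 3.64 -173.2 74
edge 0.98 -235.7 74
stop top 356 ((694.0149536132812, -204.19888305664062), (26.76044464111328, 93.85519409179688), 2.7717223167419434) [ 678.5355  -250.70343] [ 707.73615 -157.77591]
obst near 449.7845 [ 250.22284 -129.53874  452.88107]
451.34656 [ 511.7205     34.616596 1232.0902  ]
168 [(729, -199, 15), (730, -216, 15), (725, -226, 41)]
169 [(727, -199, 14), (727, -215, 14), (722, -225, 43)]
170 [(725, -199, 15), (726, -216, 14), (720, -225, 48)]
171 [(723, -199, 16), (723, -216, 15), (707, -212, 102)]
172 [(705, -181, 104), (705, -197, 103), (705, -211, 105)]
173 [(703, -181, 105), (704, -197, 104), (703, -211, 105)]
174 [(701, -181, 105), (701, -196, 106), (701, -211,
[... 276 characters left out ...]
, 102), (693, -213, 101)]
180 [(692, -183, 100), (690, -197, 100), (690, -212, 100)]
181 [(689, -183, 96), (689, -197, 96), (689, -213, 94)]
182 [(688, -183, 94), (688, -199, 90), (689, -215, 85)]
183 [(688, -186, 80), (689, -202, 76), (690, -219, 72)]
184 [(688, -188, 67), (688, -204, 65), (689, -221, 58)]
185 [(688, -190, 53), (689, -209, 48), (690, -225, 43)]
186 [(689, -194, 39), (689, -210, 39), (689, -228, 39)]
187 [(687, -195, 38), (687, -211, 37), (687, -227, 36)]
188 [(684, -194, 37), (685, -211, 36), (684, -226, 35)]
189 [(683, -195, 36), (683, -210, 36), (683, -227, 36)]
190 [(681, -194, 36), (680, -210, 35), (681, -227, 36)]
191 [(678, -194, 36), (678, -210, 36), (678, -226, 36)]
```

```bash
cat >> h.py <<'E'
from scipy.spatial.transform import Rotation as Ro
def plan(*targets):
    """targets: (x,y,z,yaw deg of tool x); prints rows from the present pose"""
    s=robot.observe();R=np.array(s["orientation"]);p=np.array(s["tool_pos"])
    print("t",round(s["time"],2),"tcp",p.round(1),"yaw",np.degrees(np.arctan2(R[1,0],R[0,0])).round(2),"F",np.round(s["ft_force"],1),"op",round(s["opening"],1),"g",round(s["grasp_force"],1),"q",np.round(s["q"],2))
    for x,y,z,w in targets:
        c,n=np.cos(np.radians(w)),np.sin(np.radians(w));T=np.array([[c,n,0],[n,-c,0],[0,0,-1]])
        dp=R.T@(np.array([x,y,z])-p)/10;dr=np.degrees(Ro.from_matrix(R.T@T).as_rotvec())
        print((x,y,z,w),np.r_[dp.round(2),dr.round(2)].tolist())
E
python3 -c "
from h import *
plan((560,-200,300,90),(586,118.5,250,169.8))"
```

```text
t 1.95 tcp [ 131.2 -534.1  303.9] yaw 13.8 F [-0.1  0.1  0.2] op 85.2 g 0.0 q [-1.48  0.26  0.02  1.33 -0.    1.42]
(560, -200, 300, 90) [49.62, -22.22, 0.39, 0.0, 0.0, -76.2]
(586, 118.5, 250, 169.8) [59.74, -52.53, 5.39, -0.0, 0.0, -156.0]
```

Request:
send_rows(rows=[[49.62,-22.22,0.39,0,0,-76.2],[49.62,-22.22,0.39,0,0,-76.2],[49.62,-22.22,0.39,0,0,-76.2],[49.62,-22.22,0.39,0,0,-76.2],[49.62,-22.22,0.39,0,0,-76.2],[49.62,-22.22,0.39,0,0,-76.2],[49.62,-22.22,0.39,0,0,-76.2],[49.62,-22.22,0.39,0,0,-76.2],[49.62,-22.22,0.39,0,0,-76.2],[49.62,-22.22,0.39,0,0,-76.2],[59.74,-52.53,5.39,0,0,-156],[59.74,-52.53,5.39,0,0,-156]], gripper=6.8)

```text
time: 3.45
tool_pos: [569.7, -76.7, 280.3]
orientation: [[-0.37, 0.929, -0.0], [0.929, 0.37, -0.0], [-0.0, -0.0, -1.0]]
ft_force: [1.1, -0.9, -0.6]
opening: 68.0
grasp_force: 0.0
```

```bash
python3 -c "
from h import *
print(robot.tips_ahead)
plan((586,118.5,200,169.8))"
```

```text
72.6
t 3.45 tcp [569.7 -76.7 280.3] yaw 111.69 F [ 1.1 -0.9 -0.6] op 68.0 g 0.0 q [-0.28  0.31  0.03  1.29 -0.    0.91]
(586, 118.5, 200, 169.8) [17.54, 8.73, 8.03, -0.01, 0.0, -58.11]
```

Request:
send_rows(rows=[[17.54,8.73,8.03,0,0,-58.1],[17.54,8.73,8.03,0,0,-58.1],[17.54,8.73,8.03,0,0,-58.1],[17.54,8.73,8.03,0,0,-58.1],[17.54,8.73,8.03,0,0,-58.1],[17.54,8.73,8.03,0,0,-58.1],[17.54,8.73,8.03,0,0,-58.1],[17.54,8.73,8.03,0,0,-58.1],[17.54,8.73,8.03,0,0,-58.1]])

```text
time: 4.58
tool_pos: [587.1, 117.9, 200.5]
orientation: [[-0.983, 0.182, 0.0], [0.182, 0.983, -0.0], [-0.0, -0.0, -1.0]]
ft_force: [0.8, -0.0, 0.6]
opening: 68.1
grasp_force: 0.0
```

```bash
python3 - <<'E'
from h import *
plan((586,118.5,76.5,169.8))
c=robot.camera("wrist");cv2.imwrite("pics/w1.png",c["pixels"]);print(np.round(c["T_tool_cam"],3),c["fovy"],c["cx"],c["cy"])
E
```

```text
t 4.58 tcp [587.1 117.9 200.5] yaw 169.5 F [ 0.8 -0.   0.6] op 68.1 g 0.0 q [ 0.06  0.39 -0.06  1.13 -0.    0.24]
(586, 118.5, 76.5, 169.8) [0.12, 0.04, 12.4, -0.0, 0.01, -0.3]
[[-1.0000e-03 -9.5000e-01 -3.1200e-01  7.9721e+01]
 [ 1.0000e+00 -1.0000e-03 -1.0000e-03  1.1750e+00]
 [ 0.0000e+00 -3.1200e-01  9.5000e-01 -6.9880e+01]
 [ 0.0000e+00  0.0000e+00  0.0000e+00  1.0000e+00]] 65.70646984690485 313.0599634257396 239.9941392058766
```

View pics/w1.png

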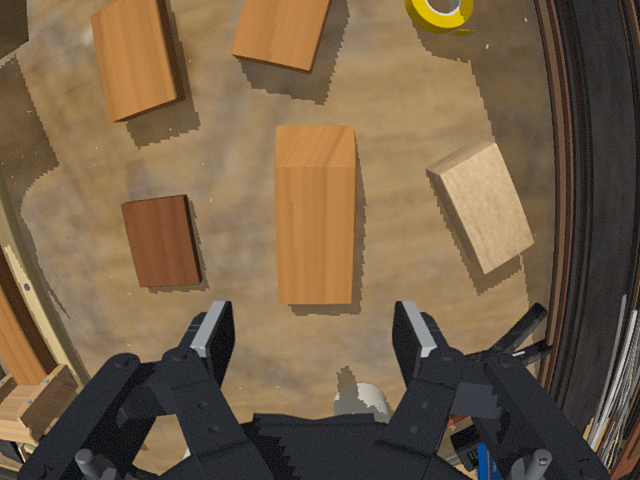

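```bash
cat >> h.py <<'E'
def wpix(c,s,r,q,z):
    f=fl(c);T=np.array(c["T_tool_cam"]);d=np.array([q-c["cx"],r-c["cy"]]);n=np.hypot(*d);a=n/f
    v=np.r_[np.sin(a)*d/n,np.cos(a)]
    R=np.array(s["orientation"]);o=R@T[:3,3]+s["tool_pos"];v=R@T[:3,:3]@v
    return o+v*(z-o[2])/v[2]
E
python3 - <<'E'
from h import *
s=robot.observe();c=robot.camera("wrist")
for n,r,q,z in[("buttR",303,278,22),("buttL",304,353,22),("slopeR",167,275,22),("slopeL",167,355,22),("caul",156,443,36),("caul",144,496,36),("caul",274,485,36),("caul",242,533,36),("cap",203,122,10),("cap",195,186,10),("cap",287,138,10),("cap",284,198,10)]: print(n,wpix(c,s,r,q,z).round(1))
E
```

```text
buttR [633.4  83.5  22. ]
buttL [644.7 139.1  22. ]
slopeR [533.7 103.   22. ]
slopeL [543.5 155.8  22. ]
caul [543.3 213.5  36. ]
caul [539.9 253.9  36. ]
caul [634. 240.  36.]
caul [616.5 282.5  36. ]
cap [535.5 -23.9  10. ]
cap [541.3  31.9  10. ]
cap [606.9 -34.2  10. ]
cap [612.5  21.   10. ]
```

Request:
send_rows(rows=[[0,0.1,6,0,0,-0.3],[0,0.1,11,0,0,-0.3],[0,0.1,12.4,0,0,-0.3],[0,0.1,12.4,0,0,-0.3],[0,0.1,12.4,0,0,-0.3]])

```text
time: 5.3
tool_pos: [588.4, 119.3, 78.4]
orientation: [[-0.984, 0.176, 0.003], [0.176, 0.984, 0.0], [-0.003, 0.001, -1.0]]
ft_force: [-0.6, 0.1, 0.9]
opening: 68.0
grasp_force: 0.0
```

Request:
send_rows(rows=[[0,0,0,0,0,0],[0,0,0,0,0,0],[0,0,0,0,0,0],[0,0,0,0,0,0],[0,0,0,0,0,0],[0,0,0,0,0,0]], gripper=5.0, squeeze=30)

```text
time: 6.05
tool_pos: [588.2, 119.3, 78.4]
orientation: [[-0.984, 0.176, 0.003], [0.176, 0.984, 0.0], [-0.003, 0.001, -1.0]]
ft_force: [0.4, 0.1, 5.8]
opening: 55.0
grasp_force: 31.3
```

```bash
python3 - <<'E'
from h import *
print(robot.tips_ahead)
plan((587,119,200,169.8),(575,-150,200,182.8))
E
```

```text
72.6
t 6.05 tcp [588.2 119.3  78.4] yaw 169.88 F [0.4 0.1 5.8] op 55.0 g 31.3 q [ 0.06  0.49 -0.23  0.85  0.    0.24]
(587, 119, 200, 169.8) [0.07, -0.04, -12.16, 0.05, 0.19, 0.08]
(575, -150, 200, 182.8) [-3.47, -26.74, -12.17, 0.03, 0.2, -12.92]
```

Request:
send_rows(rows=[[0,0,-4,0,0,0],[0,0,-8,0,0,0],[-1,-6,-12,0,0.2,-2],[-3.5,-26.8,-12.2,0,0.2,-12.9],[-3.5,-26.8,-12.2,0,0.2,-12.9],[-3.5,-26.8,-12.2,0,0.2,-12.9],[-3.5,-26.8,-12.2,0,0.2,-12.9],[-3.5,-26.8,-12.2,0,0.2,-12.9],[-3.5,-26.8,-12.2,0,0.2,-12.9]])

```text
time: 7.18
tool_pos: [574.6, -150.4, 199.0]
orientation: [[-0.999, -0.048, -0.003], [-0.048, 0.999, 0.0], [0.003, 0.0, -1.0]]
ft_force: [0.8, -0.4, 0.1]
opening: 55.4
grasp_force: 33.4
```

```bash
python3 - <<'E'
from h import *
A=np.array([np.cos(np.radians(2.8)),np.sin(np.radians(2.8))]);S=np.array([688.7,-204.5])
g=S-A*(52+9)
plan((*g,200,182.8),(*g,135,182.8))
c=robot.camera("wrist");cv2.imwrite("pics/w2.png",c["pixels"])
E
```

```text
t 7.17 tcp [ 574.6 -150.4  199. ] yaw -177.23 F [ 0.8 -0.4  0.1] op 55.4 g 33.4 q [-0.4   0.38 -0.07  1.12 -0.   -0.45]
(np.float64(627.7728256221726), np.float64(-207.4798359575324), 200, 182.8) [-5.03, -5.95, -0.11, 0.02, -0.15, -0.03]
(np.float64(627.7728256221726), np.float64(-207.4798359575324), 135, 182.8) [-5.05, -5.96, 6.39, 0.02, -0.15, -0.03]
```

View pics/w2.png

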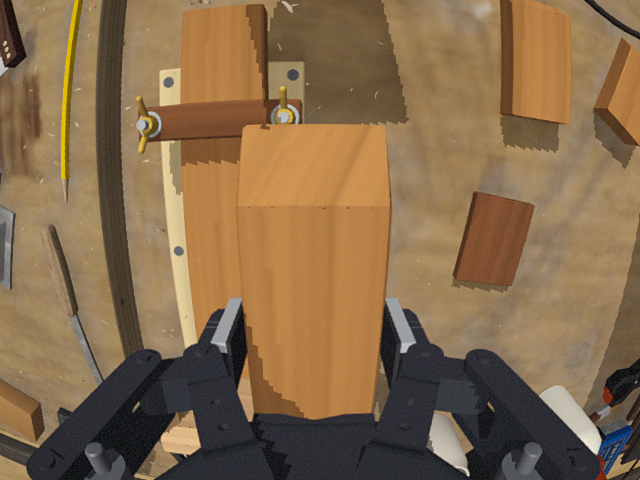

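```bash
python3 - <<'E'
from h import *
s=robot.observe();c=robot.camera("wrist");im=c["pixels"]
g=cv2.cvtColor(im,cv2.COLOR_BGR2HSV)
for r in(15,40,60,80,170,200,230,260,290): 
    row=cv2.GaussianBlur(im,(1,3),0)[r].astype(float); d=np.abs(row[2:]-row[:-2]).sum(1); k=[i+1 for i in range(160,215) if d[i]>60 and d[i]==d[max(i-4,0):i+5].max()]; k2=[i+1 for i in range(245,285) if d[i]>60 and d[i]==d[i-4:i+5].max()]
    print(r,[(q,wpix(c,s,r,q,37)[:2].round(1).tolist()) for q in k],[(q,wpix(c,s,r,q,37)[:2].round(1).tolist()) for q in k2 if r<100])
E
```

```text
15 [(182, [423.8, -240.0])] [(260, [426.6, -188.8]), (266, [426.6, -185.1]), (272, [426.6, -181.3])]
40 [] [(252, [443.4, -192.9]), (266, [443.4, -184.1])]
60 [] [(255, [456.5, -190.3]), (267, [456.4, -182.8])]
80 [(163, [467.4, -250.7]), (172, [467.8, -244.3]), (179, [468.0, -239.4])] [(261, [469.3, -186.0]), (267, [469.2, -182.2])]
170 [(161, [527.0, -251.9]), (169, [527.0, -246.0])] []
200 [(164, [547.4, -250.5]), (182, [547.1, -237.3])] []
230 [(166, [568.4, -250.3]), (184, [567.9, -236.8])] []
260 [(170, [590.4, -249.0]), (186, [589.7, -236.8])] []
290 [(174, [613.8, -248.2]), (189, [612.8, -236.4])] []
```

```bash
python3 - <<'E'
from h import *
c=robot.camera("top");im=c["pixels"]
def edge(rows,c0,c1,z,sgn):
    # strongest signed brightness step between col lines
    pts=[]
    for r in rows:
        g=im[r].astype(float).sum(1); d=sgn*(g[2:]-g[:-2]); a=int(c0+(r-160)*7/142); i=a+np.argmax(d[a:a+c1-c0]); 
        w=np.clip(d[i-2:i+3],0,None); pts.append(world(c,r,(w*np.arange(i-1,i+4)).sum()/w.sum(),z)[:2])
    pts=np.array(pts)
    for _ in range(4):
        p=np.polyfit(pts[:,0],pts[:,1],1);e=abs(pts[:,1]-np.polyval(p,pts[:,0]));pts=pts[e<max(1.5,2*np.median(e))]
    return np.degrees(np.arctan(p[0])).round(2),np.polyval(p,690).round(1),np.polyval(p,480).round(1),len(pts),np.median(e).round(2)
print(edge(range(190,270),395,407,15,1),edge(range(205,300),446,458,15,-1))
for n in("jig","seat"):print([world(c,*x["at"],z).round(1) for z,x in [(37 if n=="seat" else 0,robot.place_of(n,"top")[0])]])
E
```

```text
** On entry to DLASCL parameter number  4 had an illegal value
 ** On entry to DLASCL parameter number  4 had an illegal value
 ** On entry to DLASCL parameter number  4 had an illegal value
 ** On entry to DLASCL parameter number  4 had an illegal value
 ** On entry to DLASCL parameter number  5 had an illegal value
 ** On entry to DLASCL parameter number  4 had an illegal value<stdin>:8: RuntimeWarning: invalid value encountered in scalar divide
Traceback (most recent call last):
numpy.linalg.LinAlgError: SVD did not converge in Linear Least Squares
```

```bash
python3 - <<'E'
from h import *
c=robot.camera("top");im=cv2.imread("pics/top0.png").astype(float)
def edge(rows,a0,w,sgn,z):
    pts=[]
    for r in rows:
        g=im[r].sum(1);d=sgn*(g[2:]-g[:-2]);a=int(a0+(r-160)*7/142);i=a+int(np.argmax(d[a:a+w]))
        if d[i]>60: pts.append(world(c,r,i+1,z)[:2])
    pts=np.array(pts);v=cv2.fitLine(pts.astype(np.float32),cv2.DIST_HUBER,0,.5,.01)[:,0];m=v[1]/v[0]
    return np.degrees(np.arctan(m)).round(2),(v[3]+m*(690-v[2])).round(1),len(pts)
print(edge(range(195,260),396,10,1,15),edge(range(205,300),447,11,-1,15))
print(edge(range(195,270),408,14,-1,37),edge(range(195,270),438,14,1,37))
for r,q in((160.2,400.7),(302.6,408.1),(157.5,451.9),(301.2,458.5)):print(world(c,r,q,15).round(1))
print(world(c,185,427.1,37).round(1))
E
```

```text
(np.float32(2.77), np.float32(-151.4), 65) (np.float32(2.53), np.float32(-255.2), 94)
(np.float32(4.11), np.float32(-166.2), 75) (np.float32(2.28), np.float32(-233.8), 75)
[ 746.  -151.3   15. ]
[ 453.7 -162.7   15. ]
[ 751.4 -257.1   15. ]
[ 456.2 -265.3   15. ]
[ 691.  -200.7   37. ]
```

```bash
cat >> h.py <<'E'
YAW=2.65
A=np.array([np.cos(np.radians(YAW)),np.sin(np.radians(YAW))]);S=np.array([688.7,-203.4])
def jig(d,z): return (*(S-A*d).round(2).tolist(),z,180+YAW)
E
python3 -c "
from h import *
plan(jig(62,200),jig(62,130),jig(62,120))"
```

```text
t 7.38 tcp [ 574.8 -149.6  198.6] yaw -177.13 F [-0.5  0.2 -1.4] op 55.1 g 33.4 q [-0.4   0.38 -0.07  1.12 -0.   -0.45]
(626.77, -206.27, 200, 182.65) [-4.91, -5.92, -0.16, 0.02, -0.18, 0.22]
(626.77, -206.27, 130, 182.65) [-4.93, -5.92, 6.84, 0.02, -0.18, 0.22]
(626.77, -206.27, 120, 182.65) [-4.93, -5.92, 7.84, 0.02, -0.18, 0.22]
```

Request:
send_rows(rows=[[-4.9,-5.9,-0.2,0,-0.2,0.2],[-4.9,-5.9,-0.2,0,-0.2,0.2],[-4.9,-5.9,3,0,-0.2,0.2],[-4.9,-5.9,6,0,-0.2,0.2],[-4.9,-5.9,7.6,0,-0.2,0.2],[-4.9,-5.9,7.6,0,-0.2,0.2],[-4.9,-5.9,7.6,0,-0.2,0.2],[-4.9,-5.9,7.6,0,-0.2,0.2]])

```text
time: 8.38
tool_pos: [626.7, -207.4, 123.5]
orientation: [[-0.999, -0.045, 0.002], [-0.045, 0.999, -0.0], [-0.002, -0.001, -1.0]]
ft_force: [0.5, -0.3, -1.3]
opening: 55.2
grasp_force: 33.4
```

```bash
python3 -c "
from h import *
plan(jig(62,116.5),jig(54,116.5),jig(52,116.5),jig(50,116.5))"
```

```text
t 8.38 tcp [ 626.7 -207.4  123.5] yaw -177.41 F [ 0.5 -0.3 -1.3] op 55.2 g 33.4 q [-0.45  0.54 -0.01  1.02  0.   -0.49]
(626.77, -206.27, 116.5, 182.65) [-0.01, 0.11, 0.7, -0.03, 0.1, -0.06]
(634.76, -205.9, 116.5, 182.65) [-0.81, 0.11, 0.7, -0.03, 0.1, -0.06]
(636.76, -205.8, 116.5, 182.65) [-1.01, 0.12, 0.7, -0.03, 0.1, -0.06]
(638.75, -205.71, 116.5, 182.65) [-1.21, 0.12, 0.7, -0.03, 0.1, -0.06]
```

Request:
send_rows(rows=[[0,0.1,0.7,0,0.1,0],[-0.4,0.1,0.7,0,0.1,0],[-0.7,0.1,0.7,0,0.1,0],[-0.8,0.1,0.7,0,0.1,0],[-0.9,0.1,0.7,0,0.1,0],[-0.9,0.1,0.7,0,0.1,0]])

```text
time: 9.12
tool_pos: [635.2, -205.9, 115.4]
orientation: [[-0.999, -0.045, -0.001], [-0.045, 0.999, 0.0], [0.001, 0.0, -1.0]]
ft_force: [-1.9, 0.3, 5.3]
opening: 55.6
grasp_force: 34.2
```

```bash
python3 -c "
from h import *
plan(jig(52,115.5),jig(50,115.5))"
```

```text
t 9.12 tcp [ 635.2 -205.9  115.4] yaw -177.42 F [-1.9  0.3  5.3] op 55.6 g 34.2 q [-0.44  0.56  0.    1.02 -0.   -0.48]
(636.76, -205.8, 115.5, 182.65) [-0.15, 0.01, -0.01, 0.01, -0.08, -0.07]
(638.75, -205.71, 115.5, 182.65) [-0.35, 0.01, -0.01, 0.01, -0.08, -0.07]
```

Touching down on the neck (Fz 5). Push on gently toward the stop.

Request:
send_rows(rows=[[-0.1,0,0,0,-0.1,0],[-0.15,0,0,0,-0.1,0],[-0.2,0,0,0,-0.1,0],[-0.2,0,0,0,-0.1,0]])

```text
time: 9.62
tool_pos: [637.1, -205.8, 115.4]
orientation: [[-0.999, -0.045, 0.0], [-0.045, 0.999, 0.0], [-0.0, 0.0, -1.0]]
ft_force: [-2.5, -0.4, 5.0]
opening: 55.3
grasp_force: 34.2
```

Request:
send_rows(rows=[[-0.1,0,0,0,0,0],[-0.15,0,0,0,0,0],[-0.2,0,0,0,0,0],[-0.2,0,0,0,0,0]])

```text
time: 10.12
tool_pos: [638.2, -205.8, 115.4]
orientation: [[-0.999, -0.045, -0.002], [-0.045, 0.999, 0.0], [0.002, 0.0, -1.0]]
ft_force: [-8.0, -1.0, 8.6]
opening: 55.1
grasp_force: 34.5
```

Request:
send_rows(rows=[[-0.1,0,0,0,0,0],[-0.1,0,0,0,0,0],[-0.1,0,0,0,0,0]])

```text
time: 10.5
tool_pos: [638.4, -205.8, 115.3]
orientation: [[-0.999, -0.045, -0.004], [-0.045, 0.999, -0.0], [0.004, 0.0, -1.0]]
ft_force: [-11.7, -0.9, 11.3]
opening: 55.3
grasp_force: 34.8
```

Request:
send_rows(rows=[[0.2,0,0,0,0,0],[0.2,0,0,0,0,0]])

```text
time: 10.75
tool_pos: [638.1, -205.8, 115.4]
orientation: [[-0.999, -0.045, 0.0], [-0.045, 0.999, 0.0], [-0.0, 0.0, -1.0]]
ft_force: [-3.0, -0.2, 6.1]
opening: 54.9
grasp_force: 34.2
```

Request:
send_rows(rows=[[0,0,-0.1,0,0,0],[0,0,-0.1,0,0,0],[0,0,-0.1,0,0,0],[0,0,-2,0,0,0],[0,0,-8,0,0,0],[0,0,-10,0,0,0],[0,0,-10,0,0,0]], gripper=6.8)

```text
time: 11.62
tool_pos: [638.7, -206.0, 216.9]
orientation: [[-0.999, -0.045, 0.003], [-0.045, 0.999, -0.001], [-0.003, -0.001, -1.0]]
ft_force: [0.3, 0.4, -0.7]
opening: 67.9
grasp_force: 0.0
```

```bash
python3 - <<'E'
from h import *
plan((427.4,14,190,181.3),(427.4,14,78,181.3))
s=robot.observe();c=robot.camera("wrist");cv2.imwrite("pics/w3.png",c["pixels"])
E
```

```text
t 11.62 tcp [ 638.7 -206.   216.9] yaw -177.41 F [ 0.3  0.4 -0.7] op 67.9 g 0.0 q [-0.44  0.5   0.17  1.24  0.   -0.48]
(427.4, 14, 190, 181.3) [20.13, 22.93, 2.6, -0.06, 0.18, 1.29]
(427.4, 14, 78, 181.3) [20.16, 22.94, 13.8, -0.06, 0.18, 1.29]
```

View pics/w3.png

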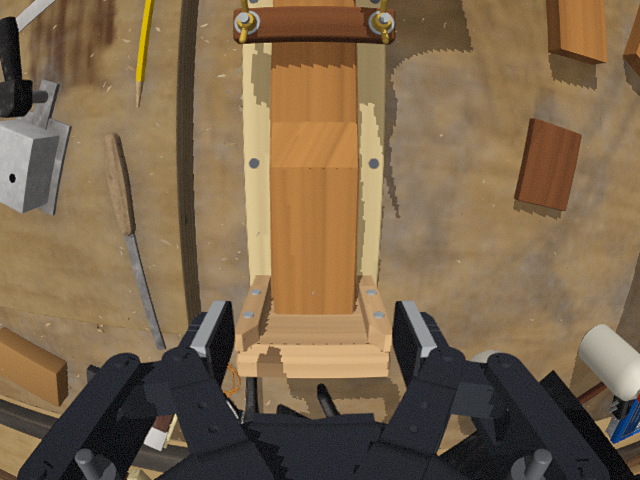

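Request:
send_rows(rows=[[20.1,22.9,2.6,0,0.2,1.3],[20.1,22.9,2.6,0,0.2,1.3],[20.1,22.9,2.6,0,0.2,1.3],[20.1,22.9,2.6,0,0.2,1.3],[20.1,22.9,2.6,0,0.2,1.3],[20.1,22.9,2.6,0,0.2,1.3],[20.1,22.9,2.6,0,0.2,1.3],[20.1,22.9,2.6,0,0.2,1.3]])

```text
time: 12.68
tool_pos: [427.7, 13.3, 188.8]
orientation: [[-1.0, -0.022, -0.004], [-0.022, 1.0, 0.0], [0.004, 0.0, -1.0]]
ft_force: [0.9, -0.6, 0.5]
opening: 68.3
grasp_force: 0.0
```

```bash
cat > edges.py <<'E'
from h import *
import sys
# wrist view: outline of the object's top face at height z by colour similarity to the centre pixel of the object
def outline(z,seed):
    s=robot.observe();c=robot.camera("wrist");im=c["pixels"]
    return s,c
E
rm edges.py
python3 - <<'E'
from h import *
plan((427.4,14,78,181.3))
s=robot.observe();c=robot.camera("wrist");cv2.imwrite("pics/w4.png",c["pixels"])
print([(x["score"],x["at"],wpix(c,s,*x["at"],0).round(1)) for x in robot.place_of("mid_block_butt","wrist")])
E
```

```text
t 12.68 tcp [427.7  13.3 188.8] yaw -178.77 F [ 0.9 -0.6  0.5] op 68.3 g 0.0 q [-0.17  0.12 -0.46  0.99 -0.   -0.19]
(427.4, 14, 78, 181.3) [-0.01, 0.06, 11.08, 0.02, -0.22, -0.07]
[(0.9, [290.0, 317.0], array([472.8,  18.3,   0. ]))]
```

View pics/w4.png

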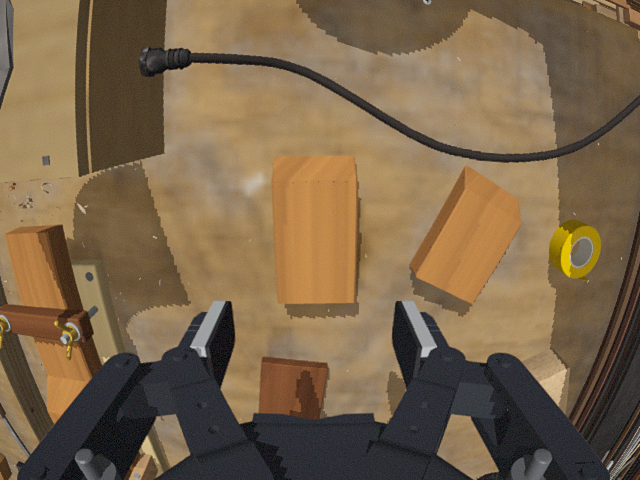

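```bash
python3 - <<'E'
from h import *
s=robot.observe();c=robot.camera("wrist")
for r,q in((303,278),(303,356),(183,273),(183,355),(267,411),(304,472)): print(r,q,wpix(c,s,r,q,22).round(1))
E
```

```text
303 278 [473.2  -9.9  22. ]
303 356 [472.1  46.2  22. ]
183 273 [386.9 -12.4  22. ]
183 355 [385.8  40.6  22. ]
267 411 [443.7  83.7  22. ]
304 472 [474.3 137.5  22. ]
```

Request:
send_rows(rows=[[-0.05,0.2,6,0,-0.2,-0.5],[-0.05,0.2,10,0,-0.2,-0.5],[-0.05,0.2,11.1,0,-0.2,-0.5],[-0.05,0.2,11.1,0,-0.2,-0.5],[-0.05,0.2,11.1,0,-0.2,-0.5]])

```text
time: 13.45
tool_pos: [428.0, 15.8, 79.5]
orientation: [[-1.0, -0.031, 0.002], [-0.031, 1.0, 0.0], [-0.002, -0.0, -1.0]]
ft_force: [0.5, 0.4, 0.7]
opening: 67.8
grasp_force: 0.0
```

Request:
send_rows(rows=[[0,0,0,0,0,0],[0,0,0,0,0,0],[0,0,0,0,0,0],[0,0,0,0,0,0],[0,0,0,0,0,0]], gripper=5.0)

```text
time: 14.08
tool_pos: [427.9, 15.9, 79.6]
orientation: [[-1.0, -0.031, 0.003], [-0.031, 1.0, -0.0], [-0.003, -0.0, -1.0]]
ft_force: [-2.1, -0.5, 5.6]
opening: 55.4
grasp_force: 30.9
```

```bash
python3 - <<'E'
from h import *
plan((428,15,180,181.8),jig(56,210),jig(50,146))
E
```

```text
t 14.07 tcp [427.9  15.9  79.6] yaw -178.21 F [-2.1 -0.5  5.6] op 55.4 g 30.9 q [-0.16  0.25 -0.64  0.68  0.   -0.19]
(428, 15, 180, 181.8) [-0.04, -0.09, -10.04, -0.01, 0.16, -0.01]
(632.76, -205.99, 210, 182.65) [-19.82, -22.82, -12.98, -0.02, 0.16, -0.86]
(638.75, -205.71, 146, 182.65) [-20.4, -22.81, -6.58, -0.02, 0.16, -0.86]
```

Request:
send_rows(rows=[[0,0,-5,0,0.2,0],[-0.5,-0.5,-10,0,0.2,0],[-20,-22.8,-13,0,0.2,-0.9],[-20,-22.8,-13,0,0.2,-0.9],[-20,-22.8,-13,0,0.2,-0.9],[-20,-22.8,-13,0,0.2,-0.9],[-20,-22.8,-13,0,0.2,-0.9],[-20,-22.8,-13,0,0.2,-0.9],[-20,-22.8,-13,0,0.2,-0.9],[-20,-22.8,-9,0,0.2,-0.9],[-20,-22.8,-6.6,0,0.2,-0.9],[-20,-22.8,-6.6,0,0.2,-0.9]])

```text
time: 15.58
tool_pos: [632.7, -204.2, 143.2]
orientation: [[-0.999, -0.048, -0.006], [-0.048, 0.999, 0.002], [0.006, 0.002, -1.0]]
ft_force: [-0.1, 0.3, -0.3]
opening: 54.8
grasp_force: 33.9
```

```bash
python3 - <<'E'
from h import *
plan(jig(54,139.5),jig(46,139.5),jig(44,139.5))
E
```

```text
t 15.57 tcp [ 632.7 -204.2  143.2] yaw -177.26 F [-0.1  0.3 -0.3] op 54.8 g 33.9 q [-0.44  0.53  0.04  1.08 -0.   -0.49]
(634.76, -205.9, 139.5, 182.65) [-0.2, -0.18, 0.37, 0.12, -0.36, 0.09]
(642.75, -205.53, 139.5, 182.65) [-1.0, -0.18, 0.37, 0.12, -0.36, 0.09]
(644.75, -205.43, 139.5, 182.65) [-1.2, -0.18, 0.36, 0.12, -0.36, 0.09]
```

Request:
send_rows(rows=[[-0.2,-0.15,0.37,0,-0.3,0],[-0.5,-0.15,0.37,0,-0.3,0],[-0.8,-0.15,0.37,0,-0.3,0],[-0.9,-0.15,0.37,0,-0.3,0],[-1.0,-0.15,0.4,0,-0.3,0],[-1.1,-0.15,0.4,0,-0.3,0],[-1.1,-0.15,0.4,0,-0.3,0]])

```text
time: 16.45
tool_pos: [644.6, -206.7, 140.0]
orientation: [[-0.999, -0.047, 0.0], [-0.047, 0.999, 0.001], [-0.001, 0.001, -1.0]]
ft_force: [-5.3, -0.1, -0.4]
opening: 55.1
grasp_force: 34.1
```

```bash
python3 - <<'E'
from h import *
plan(jig(44,138.6),jig(42,138.6))
E
```

```text
t 16.45 tcp [ 644.6 -206.7  140. ] yaw -177.33 F [-5.3 -0.1 -0.4] op 55.1 g 34.1 q [-0.43  0.55  0.06  1.08  0.   -0.48]
(644.75, -205.43, 138.6, 182.65) [-0.02, 0.12, 0.14, 0.03, 0.03, 0.02]
(646.74, -205.34, 138.6, 182.65) [-0.22, 0.12, 0.14, 0.03, 0.03, 0.02]
```

Request:
send_rows(rows=[[0.15,0.1,0.05,0,0,0],[0.15,0.1,0.15,0,0,0],[0.05,0.1,0.17,0,0,0],[-0.05,0.1,0.17,0,0,0],[-0.05,0.1,0.17,0,0,0]])

```text
time: 17.08
tool_pos: [644.7, -205.7, 138.7]
orientation: [[-0.999, -0.046, -0.0], [-0.046, 0.999, 0.0], [0.0, 0.0, -1.0]]
ft_force: [-7.5, 0.7, 5.4]
opening: 55.1
grasp_force: 34.7
```

Request:
send_rows(rows=[[0.1,0,0,0,0,0],[0.1,0,0,0,0,0]])

```text
time: 17.32
tool_pos: [644.5, -205.7, 138.7]
orientation: [[-0.999, -0.047, 0.002], [-0.047, 0.999, 0.0], [-0.002, 0.0, -1.0]]
ft_force: [-3.1, 1.6, 5.5]
opening: 55.3
grasp_force: 34.6
```

Request:
send_rows(rows=[[0,0,-0.1,0,0,0],[0,0,-0.1,0,0,0],[0,0,-0.1,0,0,0],[0,0,-2,0,0,0],[0,0,-7,0,0,0],[0,0,-8,0,0,0],[0,0,-8,0,0,0]], gripper=6.8)

```text
time: 18.2
tool_pos: [644.7, -205.8, 218.9]
orientation: [[-0.999, -0.047, 0.003], [-0.047, 0.999, -0.0], [-0.003, -0.0, -1.0]]
ft_force: [-0.2, 0.5, -0.3]
opening: 68.1
grasp_force: 0.0
```

```bash
python3 - <<'E'
from h import *
plan((427.6,126.4,190,154.8),(427.6,126.4,79,154.8))
s=robot.observe();c=robot.camera("wrist");cv2.imwrite("pics/w5.png",c["pixels"][100:400,150:500])
E
```

```text
t 18.2 tcp [ 644.7 -205.8  218.9] yaw -177.31 F [-0.2  0.5 -0.3] op 68.1 g 0.0 q [-0.43  0.51  0.19  1.25  0.   -0.48]
(427.6, 126.4, 190, 154.8) [20.14, 34.2, 2.82, 0.03, 0.18, 27.89]
(427.6, 126.4, 79, 154.8) [20.17, 34.2, 13.92, 0.03, 0.18, 27.89]
```

View pics/w5.png

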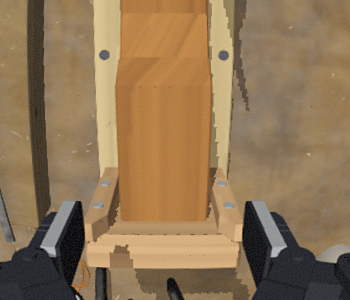

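Request:
send_rows(rows=[[20.1,34.2,2.8,0,0.2,27.9],[20.1,34.2,2.8,0,0.2,27.9],[20.1,34.2,2.8,0,0.2,27.9],[20.1,34.2,2.8,0,0.2,27.9],[20.1,34.2,2.8,0,0.2,27.9],[20.1,34.2,2.8,0,0.2,27.9],[20.1,34.2,2.8,0,0.2,27.9],[20.1,34.2,2.8,0,0.2,27.9],[20.1,34.2,2.8,0,0.2,27.9],[20.1,34.2,2.8,0,0.2,27.9]])

```text
time: 19.5
tool_pos: [428.3, 125.7, 189.9]
orientation: [[-0.904, 0.427, -0.002], [0.427, 0.904, 0.001], [0.002, 0.0, -1.0]]
ft_force: [0.4, -0.7, -1.2]
opening: 67.7
grasp_force: 0.0
```

```bash
python3 - <<'E'
from h import *
plan((427.6,126.4,78,154.8))
s=robot.observe();c=robot.camera("wrist");cv2.imwrite("pics/w6.png",c["pixels"][100:400,150:500])
E
```

```text
t 19.5 tcp [428.3 125.7 189.9] yaw 154.7 F [ 0.4 -0.7 -1.2] op 67.7 g 0.0 q [ 0.1   0.15 -0.42  1.    0.    0.54]
(427.6, 126.4, 78, 154.8) [0.07, 0.03, 11.19, 0.0, -0.13, -0.1]
```

View pics/w6.png

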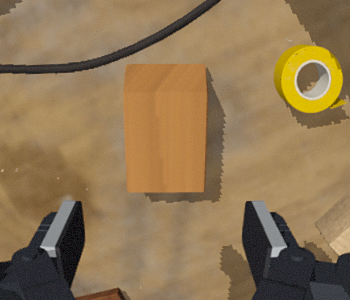

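```bash
python3 - <<'E'
from h import *
s=robot.observe();c=robot.camera("wrist");u=np.array([np.cos(np.radians(-25.2)),np.sin(np.radians(-25.2))])
for r,q in((292,278),(292,355),(193,275),(193,356)): 
    w=wpix(c,s,r,q,22);print(w.round(1),"along from tcp",((w-s["tool_pos"])[:2]@u).round(1),"lat",((w-s["tool_pos"])[:2]@[-u[1],u[0]]).round(1))
E
```

```text
[451.1  88.4  22. ] along from tcp 36.6 lat -24.0
[474.7 138.   22. ] along from tcp 36.8 lat 30.9
[386.8 119.1  22. ] along from tcp -34.7 lat -23.7
[409.4 166.8  22. ] along from tcp -34.6 lat 29.2
```

Request:
send_rows(rows=[[0,0.1,6,0,-0.1,0],[0,0.1,10,0,-0.1,0],[0,0.1,11.2,0,-0.1,0],[0,0.1,11.2,0,-0.1,0],[0,0.1,11.2,0,-0.1,0]])

```text
time: 20.23
tool_pos: [429.0, 127.5, 79.5]
orientation: [[-0.905, 0.426, 0.002], [0.426, 0.905, 0.001], [-0.002, 0.001, -1.0]]
ft_force: [0.6, 0.1, 0.2]
opening: 68.0
grasp_force: 0.0
```

Request:
send_rows(rows=[[0,0,0,0,0,0],[0,0,0,0,0,0],[0,0,0,0,0,0],[0,0,0,0,0,0],[0,0,0,0,0,0]], gripper=5.0)

```text
time: 20.85
tool_pos: [428.7, 127.6, 79.6]
orientation: [[-0.905, 0.426, 0.003], [0.426, 0.905, 0.001], [-0.002, 0.002, -1.0]]
ft_force: [-0.9, -0.3, 5.6]
opening: 55.5
grasp_force: 31.0
```

```bash
python3 - <<'E'
from h import *
plan((428,126,180,154.8),jig(46,230),jig(46,170))
E
```

```text
t 20.85 tcp [428.7 127.6  79.6] yaw 154.79 F [-0.9 -0.3  5.6] op 55.5 g 31.0 q [ 0.1   0.28 -0.6   0.69  0.    0.54]
(428, 126, 180, 154.8) [-0.02, -0.16, -10.04, 0.1, 0.13, -0.01]
(642.75, -205.53, 230, 182.65) [-33.59, -21.0, -15.0, 0.06, 0.15, -27.86]
(642.75, -205.53, 170, 182.65) [-33.57, -21.01, -9.0, 0.06, 0.15, -27.86]
```

Request:
send_rows(rows=[[0,0,-5,0,0.1,0],[-1,-1,-11,0,0.1,0],[-33.6,-21,-15,0,0.1,-27.9],[-33.6,-21,-15,0,0.1,-27.9],[-33.6,-21,-15,0,0.1,-27.9],[-33.6,-21,-15,0,0.1,-27.9],[-33.6,-21,-15,0,0.1,-27.9],[-33.6,-21,-15,0,0.1,-27.9],[-33.6,-21,-15,0,0.1,-27.9],[-33.6,-21,-15,0,0.1,-27.9],[-33.6,-21,-12,0,0.1,-27.9],[-33.6,-21,-9.3,0,0.1,-27.9]])

```text
time: 22.35
tool_pos: [641.9, -204.3, 171.2]
orientation: [[-0.999, -0.048, -0.001], [-0.048, 0.999, 0.001], [0.001, 0.001, -1.0]]
ft_force: [-0.5, -0.3, -0.5]
opening: 55.0
grasp_force: 33.6
```

Request:
send_rows(rows=[[0,0,0,0,0,0],[0,0,0,0,0,0]])

```text
time: 22.6
tool_pos: [642.6, -205.0, 172.7]
orientation: [[-0.999, -0.048, -0.0], [-0.048, 0.999, 0.0], [0.0, 0.0, -1.0]]
ft_force: [0.7, 0.4, -0.4]
opening: 55.1
grasp_force: 33.5
```

```bash
python3 - <<'E'
from h import *
plan(jig(44,162),jig(38,162),jig(36,162))
E
```

```text
t 22.6 tcp [ 642.6 -205.   172.7] yaw -177.27 F [ 0.7  0.4 -0.4] op 55.1 g 33.5 q [-0.43  0.53  0.1   1.15  0.   -0.48]
(644.75, -205.43, 162, 182.65) [-0.21, -0.05, 1.07, 0.01, -0.02, 0.08]
(650.74, -205.16, 162, 182.65) [-0.81, -0.05, 1.07, 0.01, -0.02, 0.08]
(652.74, -205.06, 162, 182.65) [-1.01, -0.05, 1.07, 0.01, -0.02, 0.08]
```

Request:
send_rows(rows=[[-0.2,-0.05,0.5,0,0,0],[-0.2,-0.05,1.07,0,0,0],[-0.4,-0.05,1.07,0,0,0],[-0.6,-0.05,1.1,0,0,0],[-0.8,-0.05,1.1,0,0,0],[-0.9,-0.05,1.1,0,0,0],[-0.95,-0.05,1.1,0,0,0],[-0.95,-0.05,1.1,0,0,0]])

```text
time: 23.6
tool_pos: [652.0, -205.8, 160.5]
orientation: [[-0.999, -0.047, -0.001], [-0.047, 0.999, 0.0], [0.001, 0.0, -1.0]]
ft_force: [-2.6, -0.7, 4.3]
opening: 55.0
grasp_force: 34.6
```

Request:
send_rows(rows=[[-0.05,0,0,0,0,0],[-0.1,0,0,0,0,0],[-0.15,0,0,0,0,0],[-0.15,0,0,0,0,0]])

```text
time: 24.1
tool_pos: [652.3, -205.8, 160.4]
orientation: [[-0.999, -0.046, -0.004], [-0.046, 0.999, 0.0], [0.004, 0.001, -1.0]]
ft_force: [-9.5, -0.2, 9.0]
opening: 55.2
grasp_force: 34.9
```

Request:
send_rows(rows=[[0.15,0,0,0,0,0],[0.15,0,0,0,0,0]])

```text
time: 24.35
tool_pos: [652.0, -205.8, 160.5]
orientation: [[-0.999, -0.047, -0.001], [-0.047, 0.999, 0.0], [0.001, 0.001, -1.0]]
ft_force: [-3.0, 0.2, 5.5]
opening: 54.8
grasp_force: 34.7
```

Request:
send_rows(rows=[[0,0,-0.1,0,0,0],[0,0,-0.1,0,0,0],[0,0,-0.1,0,0,0],[0,0,-2,0,0,0],[0,0,-6,0,0,0],[0,0,-7,0,0,0],[0,0,-7,0,0,0]], gripper=6.8)

```text
time: 25.22
tool_pos: [652.2, -205.8, 230.4]
orientation: [[-0.999, -0.047, -0.001], [-0.047, 0.999, 0.0], [0.001, 0.0, -1.0]]
ft_force: [-0.0, -0.1, -0.1]
opening: 68.2
grasp_force: 0.0
```

```bash
python3 - <<'E'
from h import *
plan((574,-2.8,185,173.7))
s=robot.observe();c=robot.camera("wrist");cv2.imwrite("pics/w7.png",c["pixels"][100:420,150:500])
E
```

```text
t 25.23 tcp [ 652.2 -205.8  230.4] yaw -177.32 F [-0.  -0.1 -0.1] op 68.2 g 0.0 q [-0.43  0.52  0.24  1.29 -0.   -0.48]
(574, -2.8, 185, 173.7) [6.86, 20.64, 4.55, 0.02, -0.04, 8.98]
```

View pics/w7.png

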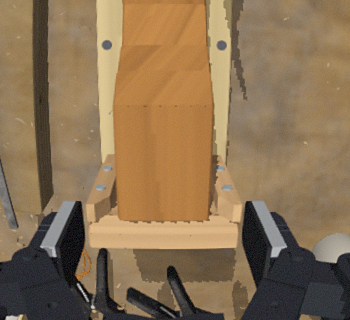

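Request:
send_rows(rows=[[6.9,20.6,4.6,0,0,9],[6.9,20.6,4.6,0,0,9],[6.9,20.6,4.6,0,0,9],[6.9,20.6,4.6,0,0,9],[6.9,20.6,4.6,0,0,9],[6.9,20.6,4.6,0,0,9],[6.9,20.6,4.6,0,0,9]])

```text
time: 26.15
tool_pos: [573.9, -4.2, 184.1]
orientation: [[-0.994, 0.111, -0.002], [0.111, 0.994, 0.001], [0.002, 0.0, -1.0]]
ft_force: [0.5, -0.3, 0.5]
opening: 68.5
grasp_force: 0.0
```

```bash
python3 - <<'E'
from h import *
plan((574,-2.8,75.5,173.7))
s=robot.observe();c=robot.camera("wrist");im=c["pixels"]
g=(im[150:330,220:420].astype(int).sum(2)<270).astype(np.uint8)
g=cv2.morphologyEx(g,cv2.MORPH_OPEN,np.ones((5,5)));k,L,st,ce=cv2.connectedComponentsWithStats(g);i=1+np.argmax(st[1:,4])
cn=cv2.findContours((L==i).astype(np.uint8),cv2.RETR_EXTERNAL,cv2.CHAIN_APPROX_NONE)[0][0][:,0]
W=np.array([wpix(c,s,b+150,a+220,10)[:2] for a,b in cn]);r=cv2.minAreaRect(W.astype(np.float32));print(st[i],r)
b=im[100:400,150:500];cv2.imwrite("pics/w8.png",b)
E
```

```text
t 26.15 tcp [573.9  -4.2 184.1] yaw 173.61 F [ 0.5 -0.3  0.5] op 68.5 g 0.0 q [-0.15  0.36 -0.15  1.07  0.   -0.04]
(574, -2.8, 75.5, 173.7) [-0.01, 0.14, 10.86, 0.02, -0.11, -0.09]
[ 108   37   31  101 2598] ((575.910400390625, 17.3222599029541), (20.738218307495117, 73.31423950195312), 84.7691421508789)
```

View pics/w8.png

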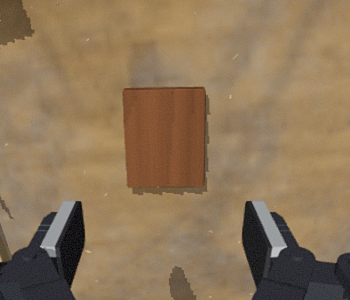

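```bash
python3 - <<'E'
from h import *
s=robot.observe();c=robot.camera("wrist");w=np.radians(-6.3);u=np.array([np.cos(w),np.sin(w)])
for r,q in((287,279),(287,355),(188,274),(188,354)): 
    w=wpix(c,s,r,q,10);print(w.round(1),"along",((w-s["tool_pos"])[:2]@u).round(1),"lat",((w-s["tool_pos"])[:2]@[-u[1],u[0]]).round(1))
print(s["tool_pos"])
E
```

```text
[607.  -31.8  10. ] along 36.0 lat -23.8
[613.3  23.2  10. ] along 36.2 lat 31.5
[534.9 -24.9  10. ] along -36.5 lat -24.9
[540.9  28.1  10. ] along -36.3 lat 28.5
[573.85549802  -4.21697425 184.10978973]
```

Request:
send_rows(rows=[[0,0.2,6,0,-0.1,0],[0,0.2,10,0,-0.1,0],[0,0.2,10.9,0,-0.1,0],[0,0.2,10.9,0,-0.1,0],[0,0.2,10.9,0,-0.1,0]])

```text
time: 26.88
tool_pos: [574.5, -1.4, 77.0]
orientation: [[-0.994, 0.11, 0.003], [0.11, 0.994, 0.0], [-0.003, 0.0, -1.0]]
ft_force: [-1.4, -0.9, 0.4]
opening: 67.9
grasp_force: 0.0
```

Request:
send_rows(rows=[[0,0,0,0,0,0],[0,0,0.1,0,0,0],[0,0,0.2,0,0,0],[0,0,0.3,0,0,0],[0,0,0.3,0,0,0]], gripper=6.2)

```text
time: 27.5
tool_pos: [573.4, -1.1, 72.2]
orientation: [[-0.994, 0.11, -0.0], [0.11, 0.994, 0.001], [0.0, 0.001, -1.0]]
ft_force: [0.0, -0.6, -0.8]
opening: 61.7
grasp_force: 0.0
```

Request:
send_rows(rows=[[0,0,0.1,0,0,0],[0,0,0.2,0,0,0],[0,0,0.3,0,0,0],[0,0,0.3,0,0,0]])

```text
time: 28.0
tool_pos: [573.4, -1.1, 69.2]
orientation: [[-0.994, 0.11, -0.0], [0.11, 0.994, 0.001], [0.0, 0.001, -1.0]]
ft_force: [-0.4, -0.4, -0.2]
opening: 62.1
grasp_force: 0.0
```

Request:
send_rows(rows=[[0,0,0.1,0,0,0],[0,0,0.2,0,0,0],[0,0,0.3,0,0,0],[0,0,0.3,0,0,0]])

```text
time: 28.5
tool_pos: [573.5, -1.1, 67.1]
orientation: [[-0.994, 0.11, 0.001], [0.11, 0.994, 0.0], [-0.001, 0.0, -1.0]]
ft_force: [-2.8, 0.5, 7.6]
opening: 61.7
grasp_force: 4.4
```

Request:
send_rows(rows=[[0,0,-0.3,0,0,0],[0,0,-0.3,0,0,0],[0,0,-0.3,0,0,0]])

```text
time: 28.88
tool_pos: [573.5, -1.1, 69.2]
orientation: [[-0.994, 0.11, -0.0], [0.11, 0.994, 0.001], [0.0, 0.001, -1.0]]
ft_force: [0.2, -0.3, -0.2]
opening: 62.1
grasp_force: 0.0
```

Request:
send_rows(rows=[[0,0,0,0,0,0],[0,0,0,0,0,0],[0,0,0,0,0,0],[0,0,0,0,0,0],[0,0,0,0,0,0]], gripper=5.0)

```text
time: 29.5
tool_pos: [573.5, -1.1, 69.4]
orientation: [[-0.994, 0.11, -0.0], [0.11, 0.994, 0.001], [0.0, 0.001, -1.0]]
ft_force: [-1.5, 0.6, 3.1]
opening: 55.2
grasp_force: 32.1
```

```bash
python3 - <<'E'
from h import *
plan((573.5,-1,180,173.7),jig(40,230),jig(38,182))
E
```

```text
t 29.5 tcp [573.5  -1.1  69.4] yaw 173.68 F [-1.5  0.6  3.1] op 55.2 g 32.1 q [-0.15  0.46 -0.31  0.8   0.   -0.04]
(573.5, -1, 180, 173.7) [-0.0, 0.02, -11.06, 0.03, -0.0, -0.02]
(648.74, -205.25, 230, 182.65) [-9.73, -19.45, -16.07, 0.03, -0.0, -8.97]
(650.74, -205.16, 182, 182.65) [-9.93, -19.43, -11.27, 0.03, -0.0, -8.97]
```

Request:
send_rows(rows=[[0,0,-5,0,0,0],[0,-1,-11,0,0,0],[-9.9,-19.4,-15,0,0,-9],[-9.9,-19.4,-15,0,0,-9],[-9.9,-19.4,-15,0,0,-9],[-9.9,-19.4,-15,0,0,-9],[-9.9,-19.4,-15,0,0,-9],[-9.9,-19.4,-12,0,0,-9],[-9.9,-19.4,-11.2,0,0,-9],[-9.9,-19.4,-11.2,0,0,-9],[-9.9,-19.4,-11.2,0,0,-9]])

```text
time: 30.88
tool_pos: [650.8, -204.5, 182.3]
orientation: [[-0.999, -0.047, 0.001], [-0.047, 0.999, 0.0], [-0.001, 0.0, -1.0]]
ft_force: [0.2, 0.1, -0.8]
opening: 54.8
grasp_force: 32.4
```

```bash
python3 - <<'E'
from h import *
plan((651.9,-205.7,174,182.65),(651.9,-205.7,172.4,182.65))
E
```

```text
t 30.88 tcp [ 650.8 -204.5  182.3] yaw -177.28 F [ 0.2  0.1 -0.8] op 54.8 g 32.4 q [-0.43  0.53  0.14  1.18  0.   -0.47]
(651.9, -205.7, 174, 182.65) [-0.1, -0.12, 0.83, 0.0, 0.07, 0.07]
(651.9, -205.7, 172.4, 182.65) [-0.1, -0.12, 0.99, 0.0, 0.07, 0.07]
```

Request:
send_rows(rows=[[-0.1,-0.12,0.4,0,0,0],[-0.1,-0.12,0.75,0,0,0],[-0.1,-0.12,0.9,0,0,0],[-0.1,-0.12,0.95,0,0,0],[-0.1,-0.12,1.0,0,0,0],[-0.1,-0.12,1.0,0,0,0]])

```text
time: 31.62
tool_pos: [651.5, -206.0, 172.4]
orientation: [[-0.999, -0.047, 0.001], [-0.047, 0.999, 0.0], [-0.001, 0.0, -1.0]]
ft_force: [-4.0, 1.2, 8.4]
opening: 55.1
grasp_force: 33.2
```

Request:
send_rows(rows=[[0,0,0,0,0,0],[0,0,0,0,0,0],[0,0,0,0,0,0],[0,0,-2,0,0,0],[0,0,-6,0,0,0],[0,0,-6,0,0,0],[0,0,-6,0,0,0]], gripper=6.8)

```text
time: 32.5
tool_pos: [651.5, -206.0, 230.8]
orientation: [[-0.999, -0.047, -0.0], [-0.047, 0.999, 0.001], [0.0, 0.001, -1.0]]
ft_force: [-0.5, 0.3, -0.5]
opening: 68.3
grasp_force: 0.0
```

```bash
python3 - <<'E'
from h import *
plan((586,245,220,200.7))
c=robot.camera("wrist");cv2.imwrite("pics/w9.png",c["pixels"][100:420,150:500])
E
```

```text
t 32.5 tcp [ 651.5 -206.   230.8] yaw -177.32 F [-0.5  0.3 -0.5] op 68.3 g 0.0 q [-0.43  0.51  0.23  1.29  0.   -0.48]
(586, 245, 220, 200.7) [4.43, 45.36, 1.11, 0.04, -0.01, -18.02]
```

View pics/w9.png

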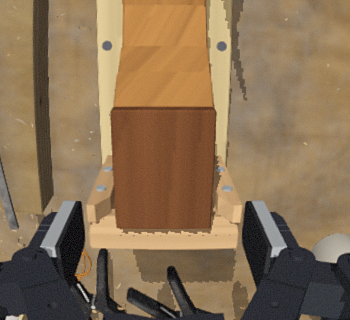

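Request:
send_rows(rows=[[4.4,45.4,1.1,0,0,-18],[4.4,45.4,1.1,0,0,-18],[4.4,45.4,1.1,0,0,-18],[4.4,45.4,1.1,0,0,-18],[4.4,45.4,1.1,0,0,-18],[4.4,45.4,1.1,0,0,-18],[4.4,45.4,1.1,0,0,-18],[4.4,45.4,1.1,0,0,-18],[4.4,45.4,1.1,0,0,-18],[4.4,45.4,1.1,0,0,-18],[4.4,45.4,1.1,0,0,-18]], gripper=6.4)

```text
time: 33.92
tool_pos: [586.8, 243.8, 220.4]
orientation: [[-0.936, -0.351, -0.0], [-0.351, 0.936, 0.0], [0.0, 0.0, -1.0]]
ft_force: [-0.1, -0.7, 0.0]
opening: 63.8
grasp_force: 0.0
```

```bash
python3 - <<'E'
from h import *
plan((586,245,84,200.7))
s=robot.observe();c=robot.camera("wrist");im=c["pixels"]
cv2.imwrite("pics/w10.png",im[100:400,150:500])
E
```

```text
t 33.92 tcp [586.8 243.8 220.4] yaw -159.43 F [-0.1 -0.7  0. ] op 63.8 g 0.0 q [ 0.26  0.44  0.07  1.21  0.   -0.1 ]
(586, 245, 84, 200.7) [0.03, 0.13, 13.64, 0.02, -0.01, -0.13]
```

View pics/w10.png

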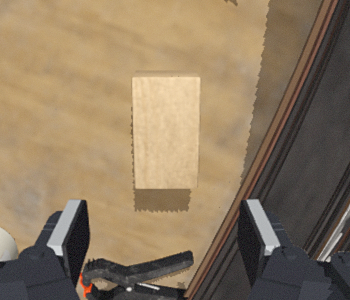

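```bash
python3 - <<'E'
from h import *
s=robot.observe();c=robot.camera("wrist");w=np.radians(20.6);u=np.array([np.cos(w),np.sin(w)])
for r,q in((288,284),(288,348),(178,283),(178,350)): 
    w=wpix(c,s,r,q,36);print("along",((w-s["tool_pos"])[:2]@u).round(1),"lat",((w-s["tool_pos"])[:2]@[-u[1],u[0]]).round(1))
E
```

```text
along 42.6 lat -21.3
along 42.7 lat 27.2
along -40.8 lat -19.9
along -40.8 lat 26.4
```

Request:
send_rows(rows=[[0,0.2,6,0,0,0],[0,0.2,11,0,0,0],[0,0.2,13.6,0,0,0],[0,0.2,13.6,0,0,0],[0,0.2,13.6,0,0,0],[0,0.2,13.6,0,0,0]])

```text
time: 34.78
tool_pos: [586.5, 247.4, 86.2]
orientation: [[-0.936, -0.353, 0.003], [-0.353, 0.936, 0.001], [-0.003, 0.0, -1.0]]
ft_force: [-0.6, -0.3, 0.7]
opening: 64.0
grasp_force: 0.0
```

Request:
send_rows(rows=[[0,0,0,0,0,0],[0,0,0,0,0,0],[0,0,0,0,0,0],[0,0,0,0,0,0],[0,0,0,0,0,0],[0,0,0,0,0,0]], gripper=4.2)

```text
time: 35.52
tool_pos: [586.1, 247.4, 85.8]
orientation: [[-0.936, -0.353, 0.002], [-0.353, 0.936, 0.001], [-0.002, 0.0, -1.0]]
ft_force: [-0.2, -0.8, 6.0]
opening: 47.2
grasp_force: 31.8
```

```bash
python3 - <<'E'
from h import *
plan((586.5,244,230,200.7),(651.5,-205.8,235,182.65))
E
```

```text
t 35.52 tcp [586.1 247.4  85.8] yaw -159.32 F [-0.2 -0.8  6. ] op 47.2 g 31.8 q [ 0.27  0.53 -0.13  0.91  0.   -0.09]
(586.5, 244, 230, 200.7) [0.06, -0.33, -14.42, 0.01, 0.13, -0.02]
(651.5, -205.8, 235, 182.65) [9.86, -44.71, -14.95, 0.03, 0.12, 18.03]
```

Request:
send_rows(rows=[[0,0,-6,0,0.1,0],[0,-0.5,-12,0,0.1,0],[9.9,-44.7,-15,0,0.1,18],[9.9,-44.7,-15,0,0.1,18],[9.9,-44.7,-15,0,0.1,18],[9.9,-44.7,-15,0,0.1,18],[9.9,-44.7,-15,0,0.1,18],[9.9,-44.7,-15,0,0.1,18],[9.9,-44.7,-15,0,0.1,18],[9.9,-44.7,-15,0,0.1,18],[9.9,-44.7,-15,0,0.1,18],[9.9,-44.7,-15,0,0.1,18]])

```text
time: 37.02
tool_pos: [650.8, -204.2, 234.3]
orientation: [[-0.999, -0.048, -0.002], [-0.048, 0.999, 0.001], [0.002, 0.001, -1.0]]
ft_force: [-0.7, 1.0, -0.9]
opening: 47.5
grasp_force: 32.1
```

```bash
python3 - <<'E'
from h import *
plan((651.6,-206,204,182.65),(651.6,-206,198.8,182.65))
E
```

```text
t 37.02 tcp [ 650.8 -204.2  234.3] yaw -177.24 F [-0.7  1.  -0.9] op 47.5 g 32.1 q [-0.43  0.51  0.24  1.3  -0.   -0.48]
(651.6, -206, 204, 182.65) [-0.08, -0.18, 3.03, 0.05, -0.11, 0.11]
(651.6, -206, 198.8, 182.65) [-0.08, -0.18, 3.55, 0.05, -0.11, 0.11]
```

Request:
send_rows(rows=[[-0.08,-0.15,1,0,-0.1,0.1],[-0.08,-0.15,2,0,-0.1,0.1],[-0.08,-0.15,3,0,-0.1,0.1],[-0.08,-0.15,3.2,0,-0.1,0.1],[-0.08,-0.15,3.2,0,-0.1,0.1],[-0.08,-0.15,3.2,0,-0.1,0.1]])

```text
time: 37.78
tool_pos: [651.9, -207.5, 202.6]
orientation: [[-0.999, -0.045, 0.001], [-0.045, 0.999, 0.0], [-0.001, 0.0, -1.0]]
ft_force: [0.2, 1.1, -1.1]
opening: 47.6
grasp_force: 32.0
```

```bash
python3 - <<'E'
from h import *
plan((651.6,-206,198.8,182.65))
E
```

```text
t 37.77 tcp [ 651.9 -207.5  202.6] yaw -177.42 F [ 0.2  1.1 -1.1] op 47.6 g 32.0 q [-0.43  0.53  0.18  1.23  0.   -0.48]
(651.6, -206, 198.8, 182.65) [0.02, 0.15, 0.38, 0.0, 0.04, -0.07]
```

Request:
send_rows(rows=[[0.02,0.13,0.1,0,0,0],[0.02,0.13,0.2,0,0,0],[0.02,0.13,0.3,0,0,0],[0.02,0.13,0.35,0,0,0],[0.02,0.13,0.4,0,0,0],[0.02,0.13,0.4,0,0,0]])

```text
time: 38.52
tool_pos: [651.5, -206.1, 198.8]
orientation: [[-0.999, -0.045, 0.001], [-0.045, 0.999, 0.0], [-0.001, 0.0, -1.0]]
ft_force: [-1.8, 0.5, 4.6]
opening: 47.3
grasp_force: 32.7
```

Request:
send_rows(rows=[[0,0,0,0,0,0],[0,0,0,0,0,0],[0,0,0,0,0,0],[0,0,-2,0,0,0],[0,0,-6,0,0,0],[0,0,-9,0,0,0],[0,0,-9,0,0,0],[0,0,-9,0,0,0]], gripper=6.4)

```text
time: 39.52
tool_pos: [651.3, -206.0, 287.3]
orientation: [[-0.999, -0.045, -0.001], [-0.045, 0.999, 0.001], [0.001, 0.001, -1.0]]
ft_force: [-0.8, -0.2, -0.7]
opening: 63.9
grasp_force: 0.0
```

```bash
python3 - <<'E'
from h import *
plan()
c=robot.camera("wrist");a=c["pixels"][60:420,150:500]
t=robot.camera("scene")["pixels"][170:320,200:480]
t=cv2.resize(t,None,fx=1.55,fy=1.55);t=cv2.copyMakeBorder(t,0,360-t.shape[0],0,0,0)
cv2.imwrite("pics/w11.png",np.hstack([a,t[:360]]))
E
```

```text
t 39.52 tcp [ 651.3 -206.   287.3] yaw -177.42 F [-0.8 -0.2 -0.7] op 63.9 g 0.0 q [-0.43  0.5   0.35  1.42  0.   -0.47]
```

View pics/w11.png

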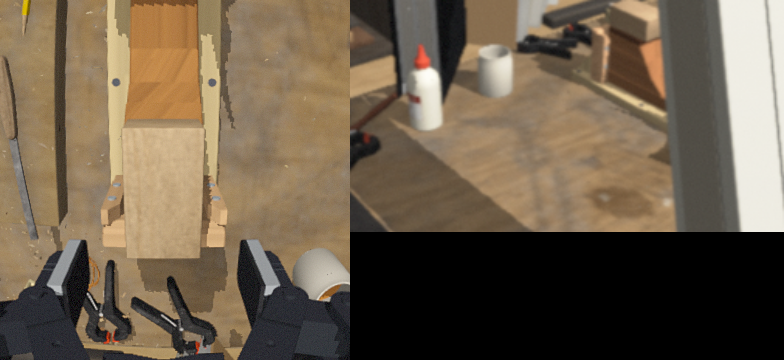

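```bash
python3 - <<'E'
from h import *
s=robot.observe();c=robot.camera("wrist")
for r,q in((187,313),(317,313)): print(((wpix(c,s,r,q,149)[:2]-S)@A).round(1))
print(robot.sign_off())
E
```

```text
-80.7
2.7
the job is handed in; nothing more can be done
None
```

The heel is stacked dry on the neck in the order asked: long, middle and short blocks, then the dark cap, then the maple caul. Everything is released, the bottle and pot are still standing, and I handed the job in at about 40 s. The three blocks touch the stop; the cap sits about 1 mm off it, and the caul is centred on the cap to within about 3 mm.

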